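Start the wing screw in the deep well of a microscope stand foot

TASK

Take the wing-headed screw out of the rack and gently lower it upright, wings lying across the foot's length, right to the bottom of the narrow funnel-mouthed well in the white microscope stand foot. Then turn it clockwise (seen from above) a quarter turn, until its wings lie along the foot's length, and let go, leaving it upright at the bottom of the well.

Things in the scene. Friction and masses are not known exactly. Their poses are not given: they have to be found in the camera images.
- wing_screw: Steel screw 130 mm long, 150 g, upright in a grey rack of three holes 65 mm apart, 36 mm deep (draw it up 40 mm); the only one with a flat wing head, its neighbours have a round and a hexagon head. Origin: centre of the tip, its lower end (8 mm above the bench at the start); z up the shank, x along the wings. Shank diameter 12 mm, tapering to 6 mm over the last 10 mm
- wing_end (a point): End of one wing: wing_screw x = 28, y = 0, z = 114 mm, same axes. The wing head is a flat plate 12 mm thick (y), 56 mm wide (x), z = 92 to 130 mm, with two round ears and a dip between them at z = 122 mm; below it a hub, diameter 16 mm, z = 84 to 92 mm. Grip across the 12 mm at about z = 115 mm, from above. A half turn makes no difference
- stand_foot: White casting fixed to the bench, 160 mm long (x), 80 mm wide (y), 84 mm high. Origin: centre of its underside, z up. Two holes in its top: a plain 54 mm column socket at x = -32 mm, which stays empty, and the narrow well with a steel funnel mouth at x = +50 mm, y = 0
- well_mouth (a point): Centre of the well's mouth, level with the foot's top, 84 mm above the bench; axes as stand_foot. Well vertical, 70 mm deep: funnel from 30 mm wide to 18 mm at 20 mm down, 18 mm bore to 56 mm down, then a 15 mm hole to the flat bottom. A screw on the bottom has its tip 14 mm above the bench, its wings 22 mm above the foot. It turns freely and does not sink as it turns
Not all that is in view belongs to the job. What is shaped like the wing_screw but red or yellow is not meant.

How it is judged:
By the outcome, as a careful person would: the job done as asked, in the order asked, and still so for the second after the job is handed in, with the robot touching nothing.
It also fails if it takes over 48 s, if anything falls off the work surface, if the arm or the gripper's body presses on something with over 40 N, if the wrist force passes 120 N, or if a joint passes its speed limit or range.

ROBOT

A 6-joint arm with a two-finger parallel gripper is mounted at the origin on the work surface. World frame = base frame: x ahead of the robot, y to its left, z up, the work surface at z = 0. Lengths are in mm, angles in rad, forces in N, time in s.
With the tool pointing down it reaches from about 275 to 750 mm from the base axis. Payload 10.2 kg.
Tool frame: the origin (TCP) lies at the very end of the fingers, on their centre line; the grasp point (between the pads) lies 19 mm behind it (ctrl.tcp_to_grasp is the distance from the TCP to the grasp point, in mm); z points along the fingers, x is the direction in which the jaws open and shut, and the axes are right-handed (so a half turn about z gives the same grasp; the last joint's range is limited). The gripper opens to 85 mm and grips with 20 to 120 N. Pads are 22 mm wide; open, the fingers measure 114 mm over their backs; the gripper's body (76 mm by 85 mm) begins 54 mm behind the grasp point. The pads swing forward as they close: fully open they stand 13 mm farther back than shut.
Start: joints at [1.05, 0.313, 1.498, -0, 1.331, -0.223], TCP at [154.057, 501.894, 231.294] pointing down, gripper open.
Joint ranges: [-2.94, 2.94], [-0.97, 2.17], [0.19, 2.56], [-1.23, 4.37], [0.02, 3.11], [-2.88, 2.88]. Speed limits (rad/s): [2.39, 2.39, 3.01, 3.14, 3.14, 3.14].

INTERFACE

Orientations are given as a unit quaternion [w, x, y, z].
In Python, from rig import monitor, vision, order, ctrl gives the robot as it stands. The module is installed in compiled form; this text tells all that it offers.
- The arm moves only by the shell command python3 -m pendant 'ROWS' [FORCE]. ROWS is JSON, a list that holds one entry, the list of rows, each a list of 5 numbers: the closure, from -1 (fully open) to 1 (shut), then the shift along the world's x, y, z in m, then the turn about the world's z in degrees. In form: [[[fingers, dx, dy, dz, spin], ...]]. A call has 1 to 20 rows; each row is the pose to reach, as a shift and turn from the pose commanded when the call began; what a row does not reach only later rows make up. A row lasts 1/10 s, in which the tool goes at most 50 mm and 8.59 degrees, less where a joint would pass 70% of its speed; a pose out of reach is approached as far as the arm can. A call with a gripper value outside its range is refused whole. The fingers move at their own pace and stop on an object; FORCE is the grip in N (left out, the last holds). Time passes only in rows, so rows that repeat a pose let the fingers close. It gives the time, the measured TCP pose, the force and the opening at its end, in the units of the state.
- monitor.sense(): the state, without advancing time (a new reading comes with each control period).
- vision.capture(name): name is "scene" or "top"; returns (picture, depth): 420x560x3 uint8, red, green, blue; 420x560 float32, mm along the optical axis (not along the pixel's ray), 0 where there is no reading.
- vision.camera_info(name): a dict with "fov_y" (degrees; the focal length in pixels is half the picture's height over the tangent of half this angle, whatever the lens; pixels are square), "cx", "cy" (the principal point, pixels), "R" (3x3) and "t" (3): a world point X has camera coordinates R X + t. Camera axes: x right, y down, z forward; pixel columns grow to the right and rows downward; lengths in mm; the calibration is good to about 2 mm. A picture is of the moment at which its call begins. camera_info takes no time and is no camera call.
- order.finish_job(): hands the job in, once; it reports no verdict.
The state is a dict: "time_s": time; "joints": joint angles; "dq": joint speeds; "tau": joint torques, N m; "eef_pos": TCP position; "ee_rot": TCP orientation; "force": force on the tool from outside, world axes, zero at the start; "wrist_torque": the same for the moment, N m; "grip_width": opening from 0.0 (shut) to 1.0 (fully open).
Only numpy, scipy, OpenCV 4.12 (cv2) and the standard library are available. Lean on these libraries where they do the work, as an engineer would, in place of code of your own. Each camera call takes 0.05 s, during which the arm holds its last target.

## Working session

There is one attempt and no reset: what is moved stays moved. The work goes in short steps, Python scripts to look and compute and a shell command to move; the robot and the scene stay as the last step left them, time stands still between calls to the robot, and variables do not carry over. Pictures are saved under pics/ and viewed, and the job is handed in when it is done.

```bash
mkdir -p pics
cat > h.py <<'E'
import numpy as np,cv2
from rig import monitor,vision,order,ctrl
def cam(n):
    c=vision.camera_info(n); f=210/np.tan(np.radians(c['fov_y'])/2)
    return f,c['cx'],c['cy'],np.array(c['R']),np.array(c['t'])
def ray(n,u,v,z):
    f,cx,cy,R,t=cam(n); d=R.T@np.array([(u-cx)/f,(v-cy)/f,1]); o=-R.T@t
    return o+d*(z-o[2])/d[2]
def cloud(n,D):
    f,cx,cy,R,t=cam(n); v,u=np.mgrid[0:420,0:560]
    P=np.stack([(u-cx)/f*D,(v-cy)/f*D,D],-1)
    return (P-t)@R
def proj(n,X):
    f,cx,cy,R,t=cam(n); p=R@np.array(X)+t; return p[0]/p[2]*f+cx,p[1]/p[2]*f+cy
E
python3 - <<'E'
from h import *
for n in('scene','top'):
    p,d=vision.capture(n); cv2.imwrite(f'pics/{n}0.png',p[:,:,::-1]); np.savez(f'{n}0.npz',p=p,d=d)
    c=vision.camera_info(n);print(n,c['fov_y'],c['cx'],c['cy'],-np.array(c['R']).T@np.array(c['t']),np.round(c['R'],3).tolist())
print(monitor.sense(),ctrl.tcp_to_grasp)
E
```

```text
scene 51.80081663766476 284.53631680881716 205.7493168504028 [979.54020399 479.73490368 915.50477039] [[-0.724, 0.69, 0.016], [0.544, 0.585, -0.602], [-0.424, -0.427, -0.798]]
top 49.52846089823304 282.4947826591699 209.18330386906683 [441.01510087  18.33389501 968.78692386] [[0.008, -1.0, 0.011], [-0.993, -0.01, -0.115], [0.116, -0.01, -0.993]]
{'time_s': 0.1, 'joints': array([ 1.04961782e+00,  3.13393629e-01,  1.49831199e+00,  1.50157826e-05,
        1.33102923e+00, -2.23403461e-01]), 'dq': array([ 0.00032465,  0.00098003, -0.00247572,  0.00059352,  0.00132421,
       -0.00086759]), 'tau': array([ 1.71432817e-03, -4.12904048e+01, -2.60144949e+01, -3.09958223e-04,
        3.06666378e-03,  1.88273742e-05]), 'eef_pos': array([153.93034895, 501.69901316, 230.81101636]), 'ee_rot': array([ 2.22592774e-04,  8.04175630e-01,  5.94391479e-01, -5.25983741e-04]), 'force': array([-0.09553432, -0.43961265,  0.08476298]), 'wrist_torque': array([ 0.01993526, -0.00355109,  0.00846018]), 'grip_width': 1.001855512394641} 18.700000000000003
```

View pics/scene0.png

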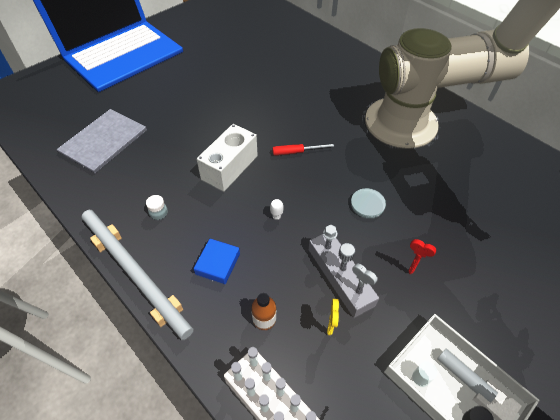

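View pics/top0.png

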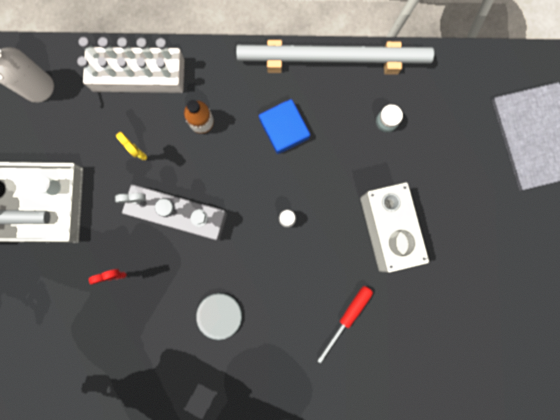

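The rack in the top view holds three heads, at about (128,198), (164,208) and (199,217). The red winged screw is at (107,276) and the yellow one at (132,146); both are excluded by colour. The foot's small well is at (391,202) and its large socket at (402,243). I'll enlarge crops to confirm.

Run:
```python
from h import *
a=cv2.imread('pics/top0.png');b=cv2.imread('pics/scene0.png')
r=lambda i,x,y:cv2.resize(i[y:y+100,x:x+130],None,fx=3,fy=3,interpolation=cv2.INTER_CUBIC)
cv2.imwrite('pics/crop0.png',np.vstack([np.hstack([r(a,100,160),r(b,295,215)]),np.hstack([r(a,335,170),r(b,175,105)])]))
```

```text
(no output)
```

View pics/crop0.png

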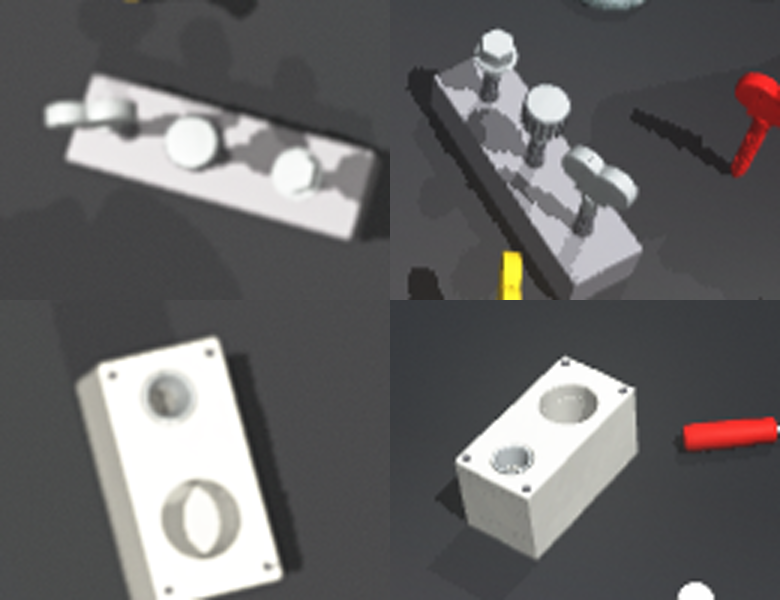

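The top-left crop shows the wing head at top pixels (115–145, 197), at the left end of the rack. The middle head is round and the right one a hexagon. The well is the small funnel hole at (391,202). Now I'll measure both.

Run:
```python
from h import *
for n,win,fw in(('top',(105,180,152,215),(350,170,445,280)),('scene',(345,255,385,295),(185,110,270,195))):
    Z=np.load(n+'0.npz');D=Z['d'];P=cloud(n,D);p=Z['p']
    x0,y0,x1,y1=win
    Q=P[y0:y1,x0:x1].reshape(-1,3);dd=D[y0:y1,x0:x1].ravel()
    m=(dd>0)&(Q[:,2]>104)&(Q[:,2]<150);Q=Q[m]
    r=cv2.minAreaRect(Q[:,:2].astype(np.float32));print(n,'wing',len(Q),Q.mean(0),Q.min(0),Q.max(0),r)
    T=Q[Q[:,2]>118];print(' top part',len(T),T.mean(0),cv2.minAreaRect(T[:,:2].astype(np.float32)))
    x0,y0,x1,y1=fw
    Q=P[y0:y1,x0:x1].reshape(-1,3);dd=D[y0:y1,x0:x1].ravel();m=(dd>0)&(abs(Q[:,2]-84)<6);Q=Q[m]
    print(n,'foot top z',np.median(Q[:,2]),cv2.minAreaRect(Q[:,:2].astype(np.float32)))
    # colour: foot mask
    # holes: in rectified top-plane image
    s=4
    o=np.array(Q[:,:2].mean(0));
    # rectified image on z=84, 4 px/mm; row ~ -x, col ~ -y
    W=220
    f,cx,cy,R,t=cam(n)
    cc,rr=np.meshgrid(np.arange(W*3),np.arange(W*3))
    X=np.stack([o[0]+W/2-rr/3,o[1]+W/2-cc/3,np.full(rr.shape,84.)],-1)
    C=X@R.T+t;mu=(C[...,0]/C[...,2]*f+cx).astype(np.float32);mv=(C[...,1]/C[...,2]*f+cy).astype(np.float32)
    im=cv2.remap(p,mu,mv,cv2.INTER_CUBIC);cv2.imwrite(f'pics/rect_{n}.png',im[:600,:,::-1]);print('origin',o)
    # wing plane
```

```text
top wing 255 [556.72480002 291.61479376 130.86147495] [549.3483465  265.51922816 104.3873795 ] [566.41565983 321.6891639  140.61054518] ((557.8097534179688, 293.88482666015625), (12.41927719116211, 55.869781494140625), 6.2635016441345215)
 top part 233 [557.05072676 291.92916305 132.65563731] ((557.8097534179688, 293.88482666015625), (12.41927719116211, 55.869781494140625), 6.2635016441345215)
top foot top z 83.20196108694552 ((511.663818359375, -215.85023498535156), (160.2781524658203, 81.76908874511719), 13.584593772888184)
origin [ 514.38322322 -214.85007551]
scene wing 344 [559.40302915 288.62665406 125.09020597] [538.62046588 238.04914105 104.12931293] [567.50760106 321.65647198 139.21901159] ((556.1348876953125, 279.9206237792969), (83.13906860351562, 24.175939559936523), 80.67723846435547)
 top part 253 [559.57288946 291.05329271 129.97221736] ((557.0853271484375, 279.7401428222656), (83.46295928955078, 21.77548599243164), 84.2392349243164)
scene foot top z 83.34299290761597 ((512.5382080078125, -217.02645874023438), (162.36972045898438, 83.79399108886719), 13.562936782836914)
origin [ 518.99584139 -213.70952006]
```

Run:
```python
from h import *
from scipy import ndimage
# well rim: depth below the top inside the rim -> hole pixel boundary; column of ring by ray onto z=84
for n,fw in(('top',(350,170,445,280)),('scene',(185,110,270,195))):
    Z=np.load(n+'0.npz');D=Z['d'];P=cloud(n,D);x0,y0,x1,y1=fw
    top=np.zeros(D.shape,np.uint8);top[y0:y1,x0:x1]=(abs(P[y0:y1,x0:x1,2]-83.3)<2.0)*255
    cs,h=cv2.findContours(top,cv2.RETR_CCOMP,cv2.CHAIN_APPROX_NONE)
    for c,hh in zip(cs,h[0]):
        if hh[3]>=0 and len(c)>12:
            X=np.array([ray(n,*q,84.)[:2] for q in c[:,0]]).astype(np.float32)
            print(n,'hole',c[:,0].mean(0),cv2.fitEllipse(X),cv2.minEnclosingCircle(X))
# wing in scene, biggest cluster
Z=np.load('scene0.npz');D=Z['d'];P=cloud('scene',D)
m=np.zeros(D.shape,bool);w=(slice(255,295),slice(345,385));m[w]=(P[w][...,2]>110)&(P[w][...,2]<150)&(D[w]>0)&(abs(P[w][...,1]-292)<36)
l,k=ndimage.label(m);b=np.argmax(np.bincount(l.ravel())[1:])+1;Q=P[l==b]
print(k,len(Q),cv2.minAreaRect(Q[:,:2].astype(np.float32)))
top=Q
# +x face: plane fit
A=np.c_[Q[:,1:],np.ones(len(Q))]
mm=np.ones(len(Q),bool)
for i in range(8):
    s=np.linalg.lstsq(A[mm],Q[mm,0],rcond=None)[0];r=Q[:,0]-A@s;mm=abs(r)<2
print('face x=ay+bz+c',s,mm.sum(),np.degrees(np.arctan(s[0])),'at y=292,z=120:',s@[292,120,1],Q[mm].min(0),Q[mm].max(0))
Zt=np.load('top0.npz');Pt=cloud('top',Zt['d'])
w=(slice(180,215),slice(105,152));Q=Pt[w].reshape(-1,3);Q=Q[(Q[:,2]>125)&(Q[:,2]<150)]
c,ev=np.linalg.eigh(np.cov(Q[:,:2].T));print(Q.mean(0),ev[:,1],np.degrees(np.arctan2(*ev[::-1,1])),cv2.minAreaRect(Q[:,:2].astype(np.float32)))
# rack shape
for n,w in(('top',(slice(175,250),slice(110,240))),):
  Q=P if n=='scene' else Pt;Q=Q[w].reshape(-1,3);Q=Q[(Q[:,2]>38)&(Q[:,2]<48)]
  print('rack',np.median(Q[:,2]),cv2.minAreaRect(Q[:,:2].astype(np.float32)))
# round & hex heads
```

```text
top hole [401.21212121 242.2020202 ] ((480.5902404785156, -222.47763061523438), (55.20779037475586, 59.57801818847656), 173.99337768554688) ((479.94134521484375, -221.8323211669922), 33.84213638305664)
top hole [399.7 203. ] ((557.9946899414062, -220.91033935546875), (5.440814018249512, 20.78531265258789), 81.00871276855469) ((558.4179077148438, -220.59539794921875), 9.994215965270996)
top hole [381.82352941 201.76470588] ((560.4057006835938, -185.54551696777344), (6.267223358154297, 16.716854095458984), 90.53056335449219) ((560.0654296875, -185.370849609375), 7.969079494476318)
top hole [389.26582278 202.64556962] ((559.3482666015625, -202.43878173828125), (31.978796005249023, 36.910545349121094), 108.34884643554688) ((558.2473754882812, -199.87673950195312), 21.883087158203125)
scene hole [214.38888889 158.19444444] ((562.7550659179688, -203.67306518554688), (31.311229705810547, 35.867347717285156), 111.77297973632812) ((563.6138916015625, -206.00270080566406), 20.03180694580078)
scene hole [221.23076923 137.84615385] ((503.732666015625, -250.33456420898438), (10.746448516845703, 1
[... 229 characters left out ...]
9526901245117) ((480.37152099609375, -220.7913360595703), 32.88279724121094)
1 280 ((558.6819458007812, 293.8412170410156), (13.519570350646973, 56.145267486572266), 7.115576267242432)
face x=ay+bz+c [-1.12116556e-01 -4.36490453e-02  6.01468230e+02] 178 -6.397090666758678 at y=292,z=120: 563.4923105435837 [558.78353514 266.33922156 110.01575663] [566.56658208 321.35335992 138.05854197]
[557.47415744 292.05200495 133.9076339 ] [-0.11755254  0.99306666] 96.75087369027554 ((557.9754638671875, 293.8994445800781), (12.119389533996582, 55.87727737426758), 6.1891045570373535)
rack 43.31987536692651 ((540.9383544921875, 232.18209838867188), (201.06100463867188, 60.18364715576172), 74.69857788085938)
```

View pics/rect_top.png

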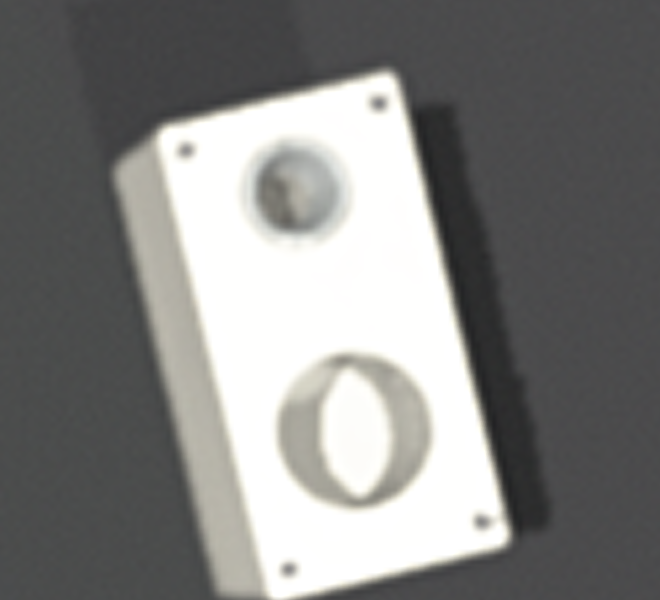

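Estimates: screw axis at (558, 293.7) with the wings at 96.4°; foot x axis at 13.6°; well at (561, -204.4). The jaws have to turn from 72.9° to 6.4°, a spin of -66.5°. I'll move above the screw.

```bash
python3 -m pendant '[[[-0.2,0.1,-0.052,0,-16],[-0.2,0.2,-0.104,0,-33],[-0.2,0.3,-0.155,0,-50],[-0.2,0.404,-0.208,0,-66.5],[-0.2,0.404,-0.208,0,-66.5],[-0.2,0.404,-0.208,0,-66.5],[-0.2,0.404,-0.208,0,-66.5],[-0.2,0.404,-0.208,0,-66.5],[-0.2,0.404,-0.208,0,-66.5],[-0.2,0.404,-0.208,0,-66.5],[-0.2,0.404,-0.208,0,-66.5],[-0.2,0.404,-0.208,0,-66.5],[-0.2,0.404,-0.208,0,-66.5],[-0.2,0.404,-0.208,0,-66.5]]]' 40
python3 - <<'E'
from h import *
s=monitor.sense();w,x,y,z=s['ee_rot'];print(s['time_s'],s['eef_pos'],np.degrees(2*np.arctan2(y,x)),s['grip_width'],s['joints'],s['force'])
Z=np.load('top0.npz');P=cloud('top',Z['d'])
for nm,u,v in(('round',164,208),('hex',199,217),('yellow',132,146),('tall bottle',197,108),('smallwhite',288,218),('bottle',391,116),('blue',285,125)):
    w=P[v-8:v+8,u-8:u+8].reshape(-1,3);print(nm,w[w[:,2].argmax()].round())
E
```

```text
time_s: 1.5
eef_pos: [557.2, 294.7, 231.7]
ee_rot: [-0.0, 0.998, 0.057, 0.0]
force: [-0.6, 1.2, -0.3]
grip_width: 0.601
1.5 [557.21235674 294.74366217 231.72480621] 6.525057336204683 0.600863168331304 [3.00971319e-01 5.51270492e-01 1.14427567e+00 4.00604070e-05
 1.44565353e+00 1.87082592e-01] [-0.60771044  1.23722933 -0.2708683 ]
round [441.  18. 969.]
hex [514. 171. 120.]
yellow [441.  18. 969.]
tall bottle [744. 193. 113.]
smallwhite [441.  18. 969.]
bottle [441.  18. 969.]
blue [441.  18. 969.]
```

```bash
python3 -m pendant '[[[-0.2,0,0,-0.03,0],[-0.2,0,0,-0.06,0],[-0.2,0,0,-0.08,0],[-0.2,0,0,-0.095,0],[-0.2,0,0,-0.105,0],[-0.2,0,0,-0.115,0],[-0.2,0,0,-0.122,0],[-0.2,0,0,-0.127,0],[-0.2,0,0,-0.127,0],[-0.2,0,0,-0.127,0]]]'
python3 - <<'E'
from h import *
s=monitor.sense();print(s['time_s'],s['eef_pos'],s['force'])
ims=[]
for n,(x,y) in(('top',(70,140)),('scene',(310,190))):
    p,d=vision.capture(n);ims.append(cv2.resize(p[y:y+120,x:x+120,::-1],None,fx=3.3,fy=3.3,interpolation=cv2.INTER_CUBIC))
cv2.imwrite('pics/pre.png',np.hstack(ims))
E
```

```text
time_s: 2.5
eef_pos: [558.2, 294.0, 104.7]
ee_rot: [-0.0, 0.998, 0.056, 0.0]
force: [-0.0, -0.2, 0.2]
grip_width: 0.602
2.5 [558.2384777  293.97970845 104.68719291] [-0.03279202 -0.22330915  0.24164068]
```

View pics/pre.png

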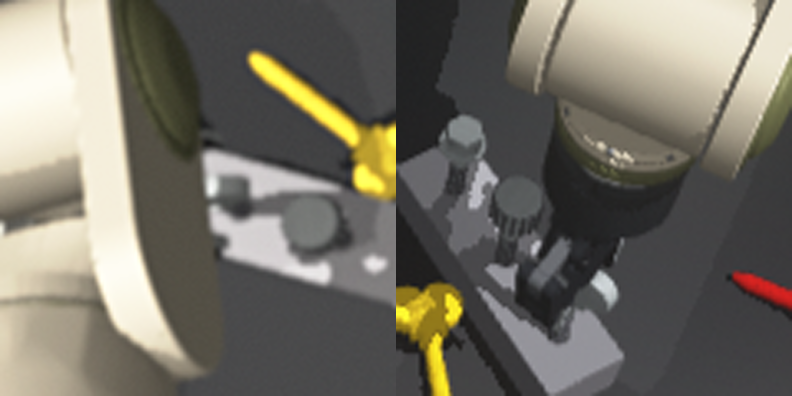

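Run:
```python
from h import *
for n in('scene','top'):
    p,d=vision.capture(n); cv2.imwrite(f'pics/{n}1.png',p[:,:,::-1])
```

```text
(no output)
```

View pics/scene1.png

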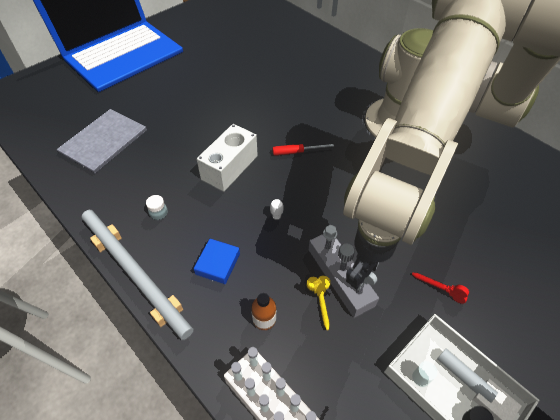

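View pics/top1.png

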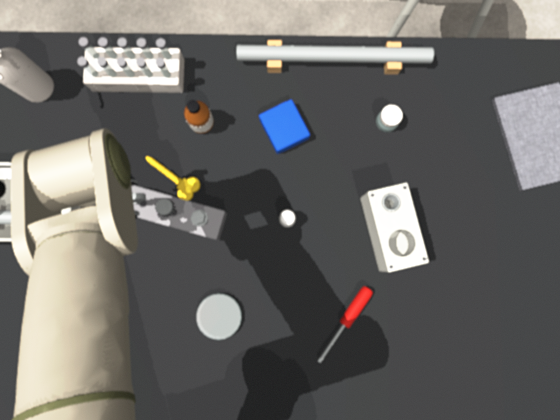

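The red and yellow decoys were balanced on their tips and have both toppled on their own, with no contact force on the tool. Nothing else has moved. The jaws straddle the wing head, so I'll close them.

```bash
python3 -m pendant '[[[1,0,0,0,0],[1,0,0,0,0],[1,0,0,0,0],[1,0,0,0,0],[1,0,0,0,0],[1,0,0,0,0],[1,0,0,0,0],[1,0,0,0,0]]]' 50
python3 - <<'E'
from h import *
s=monitor.sense();print(s['eef_pos'],s['force'],s['wrist_torque'],s['grip_width'])
E
```

```text
time_s: 3.5
eef_pos: [558.2, 293.9, 104.4]
ee_rot: [-0.0, 0.998, 0.056, 0.0]
force: [0.8, -0.8, 1.8]
grip_width: 0.135
[558.19772213 293.89019998 104.43913814] [ 0.79218253 -0.83616553  1.76355789] [ 0.00511075 -0.11383691 -0.02262685] 0.1349699248085325
```

```bash
python3 -m pendant '[[[1,0,0,0.005,0],[1,0,0,0.015,0],[1,0,0,0.025,0],[1,0,0,0.035,0],[1,0,0,0.045,0],[1,0,0,0.06,0],[1,0,0,0.08,0],[1,0,0,0.1,0],[1,0,0,0.12,0],[1,0,0,0.14,0],[1,0,0,0.15,0],[1,0,0,0.15,0],[1,0,0,0.15,0]]]'
python3 - <<'E'
from h import *
s=monitor.sense();print(s['eef_pos'],s['force'],s['wrist_torque'],s['grip_width'])
p,d=vision.capture('scene'); cv2.imwrite('pics/lift.png',cv2.resize(p[150:330,250:450,::-1],None,fx=3,fy=3,interpolation=cv2.INTER_CUBIC))
E
```

```text
time_s: 4.8
eef_pos: [557.8, 293.8, 253.5]
ee_rot: [0.0, 0.998, 0.056, -0.001]
force: [0.7, -0.7, -1.7]
grip_width: 0.136
[557.7583055  293.83634116 253.48974493] [ 0.70800915 -0.73571887 -1.71383985] [-0.01696279 -0.0181512  -0.019492  ] 0.1356050276880232
```

View pics/lift.png

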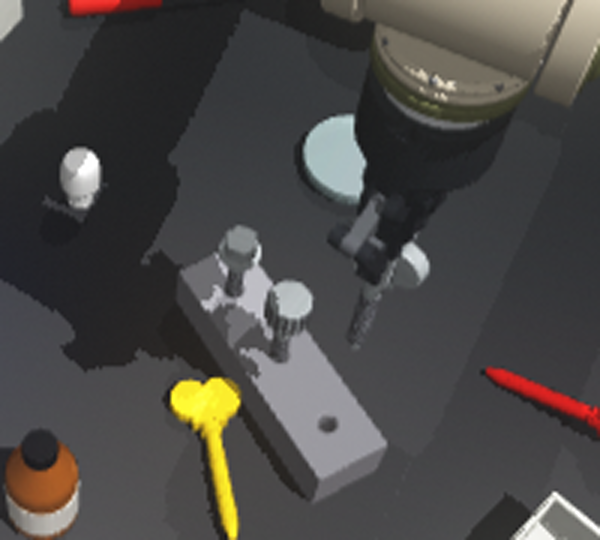

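The screw is out of the rack and hanging upright. Next I'll carry it over the well.

```bash
python3 -m pendant '[[[1,0,-0.02,0,0],[1,0,-0.06,0,1],[1,0,-0.1,0,2],[1,0.001,-0.14,0,3],[1,0.001,-0.18,0,4],[1,0.001,-0.22,0,5],[1,0.002,-0.26,0,6],[1,0.002,-0.3,0,7.2],[1,0.003,-0.34,0,7.2],[1,0.003,-0.38,0,7.2],[1,0.003,-0.42,0,7.2],[1,0.003,-0.45,0,7.2],[1,0.003,-0.475,0,7.2],[1,0.003,-0.49,0,7.2],[1,0.003,-0.498,0,7.2],[1,0.003,-0.498,0,7.2],[1,0.003,-0.498,0,7.2],[1,0.003,-0.498,0,7.2],[1,0.003,-0.498,0,7.2],[1,0.003,-0.498,0,7.2]]]'
python3 - <<'E'
from h import *
s=monitor.sense();w,x,y,z=s['ee_rot'];print(s['eef_pos'],np.degrees(2*np.arctan2(y,x)),s['force'],s['wrist_torque'],s['grip_width'])
ims=[]
for n,(x,y) in(('top',(330,140)),('scene',(160,60))):
    p,d=vision.capture(n);np.savez(n+'2.npz',p=p,d=d);ims.append(cv2.resize(p[y:y+130,x:x+130,::-1],None,fx=3,fy=3,interpolation=cv2.INTER_CUBIC))
cv2.imwrite('pics/over.png',np.hstack(ims))
E
```

```text
time_s: 6.85
eef_pos: [561.1, -203.6, 254.4]
ee_rot: [0.0, 0.993, 0.119, 0.0]
force: [0.6, 1.1, -1.1]
grip_width: 0.132
[ 561.11074599 -203.63878262  254.38161378] 13.672764713527874 [ 0.58349166  1.086972   -1.10569166] [-0.03576855 -0.00936718 -0.00193948] 0.13170067982929823
```

View pics/over.png

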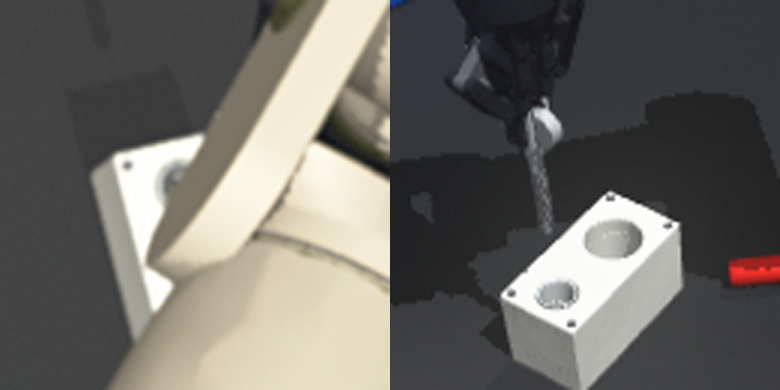

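Run:
```python
from h import *
for z in(158,170,190,210,235):print(z,np.round(proj('scene',(561.1,-203.8,z)),1))
Z=np.load('scene2.npz');P=cloud('scene',Z['d']);D=Z['d']
Q=P[95:142,195:225].reshape(-1,3);m=(D[95:142,195:225].ravel()>0)&(Q[:,2]>150)&(Q[:,2]<240)&(np.hypot(Q[:,0]-561,Q[:,1]+204)<20);Q=Q[m]
for a in range(155,240,10):
    q=Q[(Q[:,2]>=a)&(Q[:,2]<a+10)]
    if len(q):print(a,len(q),q.mean(0).round(1))
g=Z['p'][95:142,195:225]
print(Q[:,2].min())
```

```text
158 [212.  136.8]
170 [211.4 133.3]
190 [210.4 127.2]
210 [209.4 121. ]
235 [208.1 112.9]
155 6 [ 562.5 -201.1  161.9]
165 12 [ 563.2 -199.6  171.9]
175 15 [ 563.2 -200.   180.8]
185 19 [ 562.4 -201.1  190.4]
195 14 [ 562.8 -200.3  200.3]
205 18 [ 562.9 -200.6  209.8]
215 17 [ 562.9 -200.1  219.6]
225 18 [ 563.  -201.1  229.3]
235 9 [ 563.2 -200.   237.5]
158.8776352064154
```

The shank is vertical, and its axis agrees with the well to within 2 mm. Lowering into the funnel.

```bash
python3 -m pendant '[[[1,0,-0.0005,-0.015,0],[1,0,-0.0005,-0.035,0],[1,0,-0.0005,-0.05,0],[1,0,-0.0005,-0.06,0],[1,0,-0.0005,-0.066,0],[1,0,-0.0005,-0.072,0],[1,0,-0.0005,-0.076,0],[1,0,-0.0005,-0.08,0],[1,0,-0.0005,-0.083,0],[1,0,-0.0005,-0.085,0],[1,0,-0.0005,-0.085,0]]]'
python3 - <<'E'
from h import *
s=monitor.sense();print(s['eef_pos'],s['force'],s['wrist_torque'],s['grip_width'])
p,d=vision.capture('scene'); cv2.imwrite('pics/in1.png',cv2.resize(p[70:200,150:290,::-1],None,fx=4,fy=4,interpolation=cv2.INTER_CUBIC))
E
```

```text
time_s: 8.05
eef_pos: [561.0, -204.6, 169.1]
ee_rot: [-0.0, 0.993, 0.119, -0.0]
force: [-0.4, -0.2, -0.1]
grip_width: 0.132
[ 561.01045152 -204.57619544  169.10917276] [-0.4305962  -0.24504963 -0.10002709] [ 0.00449545 -0.01292199 -0.08015638] 0.13211873480616967
```

View pics/in1.png

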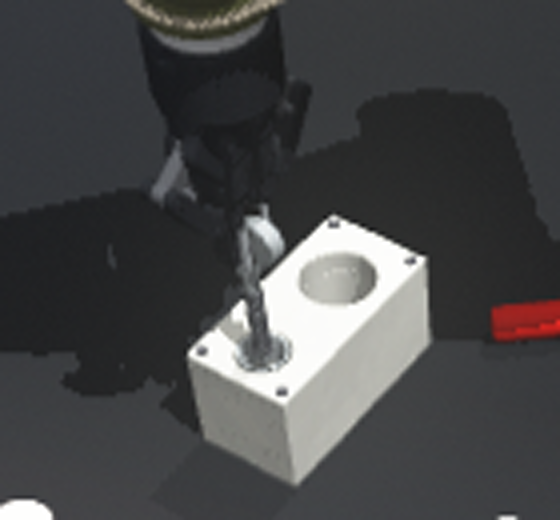

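The tip is centred in the funnel mouth. Continuing slowly while watching the force.

```bash
python3 -m pendant '[[[1,0,0,-0.003,0],[1,0,0,-0.006,0],[1,0,0,-0.009,0],[1,0,0,-0.012,0],[1,0,0,-0.015,0],[1,0,0,-0.015,0]]]'; python3 -m pendant '[[[1,0,0,-0.004,0],[1,0,0,-0.008,0],[1,0,0,-0.012,0],[1,0,0,-0.015,0],[1,0,0,-0.018,0],[1,0,0,-0.02,0],[1,0,0,-0.02,0]]]'
python3 -c "
from h import *
s=monitor.sense();print(s['eef_pos'],s['force'],s['wrist_torque'])"
```

```text
time_s: 8.7
eef_pos: [560.9, -204.5, 153.8]
ee_rot: [-0.0, 0.993, 0.119, -0.0]
force: [-0.2, -1.0, -1.5]
grip_width: 0.132
time_s: 9.4
eef_pos: [561.0, -204.6, 134.0]
ee_rot: [-0.0, 0.993, 0.119, -0.0]
force: [0.3, 0.2, -1.3]
grip_width: 0.131
[ 560.97545925 -204.57013445  134.01517643] [ 0.30744641  0.21084707 -1.32385534] [-0.01217001 -0.01235728  0.0587442 ]
```

```bash
python3 -m pendant '[[[1,0,0,-0.003,0],[1,0,0,-0.006,0],[1,0,0,-0.009,0],[1,0,0,-0.011,0],[1,0,0,-0.011,0]]]'; python3 -m pendant '[[[1,0,0,-0.002,0],[1,0,0,-0.004,0],[1,0,0,-0.006,0],[1,0,0,-0.006,0]]]'
python3 -c "
from h import *
s=monitor.sense();print(s['eef_pos'],s['force'],s['wrist_torque'])"
```

```text
time_s: 9.9
eef_pos: [560.9, -204.5, 122.9]
ee_rot: [-0.0, 0.993, 0.119, -0.0]
force: [0.4, -0.2, -1.4]
grip_width: 0.129
time_s: 10.3
eef_pos: [560.9, -204.5, 116.9]
ee_rot: [-0.0, 0.993, 0.119, -0.0]
force: [-0.2, -0.3, -0.9]
grip_width: 0.132
[ 560.9253991  -204.5078972   116.92896269] [-0.20139453 -0.25338298 -0.89009607] [ 0.01877678  0.02786976 -0.01165178]
```

Now 1 mm steps until it touches the bottom, expected at TCP z of about 110.4.

```bash
python3 -m pendant '[[[1,0,0,-0.001,0],[1,0,0,-0.002,0],[1,0,0,-0.003,0],[1,0,0,-0.004,0],[1,0,0,-0.005,0],[1,0,0,-0.005,0]]]'; python3 -m pendant '[[[1,0,0,-0.0005,0],[1,0,0,-0.001,0],[1,0,0,-0.001,0]]]';python3 -m pendant '[[[1,0,0,-0.0005,0],[1,0,0,-0.0005,0]]]'
```

```text
time_s: 10.9
eef_pos: [561.0, -204.6, 112.1]
ee_rot: [-0.0, 0.993, 0.119, -0.0]
force: [0.1, -0.2, -1.4]
grip_width: 0.131
time_s: 11.2
eef_pos: [561.1, -204.6, 111.2]
ee_rot: [-0.0, 0.993, 0.119, -0.0]
force: [-0.8, 0.4, -2.3]
grip_width: 0.13
time_s: 11.4
eef_pos: [561.0, -204.6, 110.7]
ee_rot: [-0.0, 0.993, 0.119, -0.0]
force: [0.7, -0.2, -0.7]
grip_width: 0.133
```

```bash
python3 -m pendant '[[[1,0,0,-0.0005,0],[1,0,0,-0.0005,0]]]';python3 -m pendant '[[[1,0,0,-0.0005,0],[1,0,0,-0.0005,0]]]';python3 -m pendant '[[[1,0,0,-0.0005,0],[1,0,0,-0.0005,0]]]'
```

```text
time_s: 11.6
eef_pos: [561.1, -204.7, 110.5]
ee_rot: [0.0, 0.993, 0.119, 0.0]
force: [0.3, -0.3, -0.4]
grip_width: 0.131
time_s: 11.8
eef_pos: [561.2, -204.7, 110.4]
ee_rot: [0.0, 0.993, 0.119, 0.0]
force: [-1.3, 0.3, 5.2]
grip_width: 0.132
time_s: 12.0
eef_pos: [561.3, -204.7, 110.3]
ee_rot: [0.0, 0.993, 0.119, 0.0]
force: [-0.8, 0.8, 7.9]
grip_width: 0.134
```

It touches at the expected depth with a gentle 5–8 N. I'll ease off 0.5 mm, then turn 90° clockwise.

```bash
python3 -m pendant '[[[1,0,0,0.0005,-3],[1,0,0,0.0005,-8],[1,0,0,0.0005,-13],[1,0,0,0.0005,-18],[1,0,0,0.0005,-23],[1,0,0,0.0005,-28],[1,0,0,0.0005,-33],[1,0,0,0.0005,-38],[1,0,0,0.0005,-43],[1,0,0,0.0005,-45],[1,0,0,0.0005,-45]]]'
python3 -c "
from h import *
s=monitor.sense();print(s['eef_pos'],s['force'],s['wrist_torque'],s['joints'])"
```

```text
time_s: 13.1
eef_pos: [561.4, -204.8, 110.4]
ee_rot: [0.0, 0.963, -0.27, 0.001]
force: [-0.3, -0.7, 5.1]
grip_width: 0.132
[ 561.43896338 -204.83739162  110.35669793] [-0.28270491 -0.70428447  5.09420749] [0.02018795 0.0429021  0.04282273] [-5.45704348e-01  5.82335446e-01  1.42150222e+00  4.74900473e-05
  1.13624923e+00  1.92215234e-03]
```

```bash
python3 -m pendant '[[[1,0,0,0,-4],[1,0,0,0,-9],[1,0,0,0,-14],[1,0,0,0,-19],[1,0,0,0,-24],[1,0,0,0,-29],[1,0,0,0,-34],[1,0,0,0,-39],[1,0,0,0,-43],[1,0,0,0,-45],[1,0,0,0,-45],[1,0,0,0,-45]]]'
python3 - <<'E'
from h import *
s=monitor.sense();w,x,y,z=s['ee_rot'];print(s['eef_pos'],np.degrees(2*np.arctan2(y,x)),s['force'],s['wrist_torque'])
p,d=vision.capture('scene'); cv2.imwrite('pics/turned.png',cv2.resize(p[70:200,150:290,::-1],None,fx=4,fy=4,interpolation=cv2.INTER_CUBIC))
E
```

```text
time_s: 14.3
eef_pos: [561.4, -204.8, 110.4]
ee_rot: [-0.0, 0.786, -0.618, 0.001]
force: [0.0, 0.6, 5.2]
grip_width: 0.136
[ 561.43910483 -204.78419756  110.35942487] -76.29070070340335 [0.00832275 0.64561527 5.18208267] [ 0.04314667 -0.02470453  0.07060621]
```

View pics/turned.png

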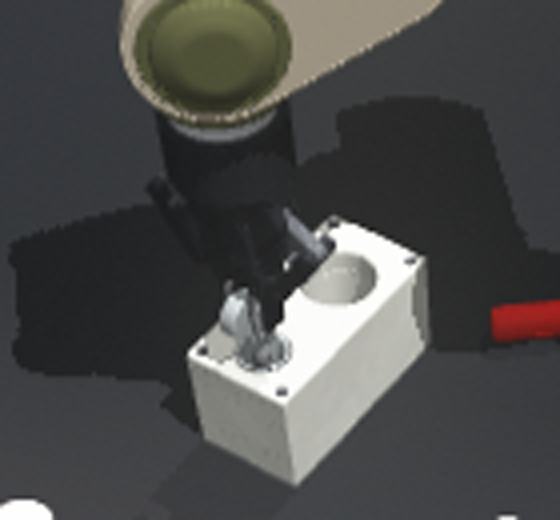

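The wings now lie along the foot and the screw is still on the bottom. Opening step by step, then a straight retreat.

```bash
python3 -m pendant '[[[0.7,0,0,0,0],[0.65,0,0,0,0],[0.6,0,0,0,0],[0.5,0,0,0,0],[0.4,0,0,0,0],[0.2,0,0,0,0],[0,0,0,0,0],[-0.2,0,0,0,0],[-0.2,0,0,0,0],[-0.2,0,0,0,0]]]'
python3 -m pendant '[[[-0.2,0,0,0.005,0],[-0.2,0,0,0.015,0],[-0.2,0,0,0.03,0],[-0.2,0,0,0.05,0],[-0.2,0,0,0.08,0],[-0.2,0,0,0.11,0],[-0.2,0,0,0.14,0],[-0.2,-0.04,0.04,0.15,0],[-0.2,-0.08,0.08,0.15,0],[-0.2,-0.12,0.12,0.15,0],[-0.2,-0.16,0.16,0.15,0],[-0.2,-0.18,0.2,0.15,0],[-0.2,-0.18,0.24,0.15,0],[-0.2,-0.18,0.25,0.15,0],[-0.2,-0.18,0.25,0.15,0],[-0.2,-0.18,0.25,0.15,0]]]'
python3 - <<'E'
from h import *
ims=[]
for n,(x,y),fw in(('top',(330,140),(350,170,445,280)),('scene',(160,90),(185,110,270,195))):
    p,d=vision.capture(n);np.savez(n+'3.npz',p=p,d=d);ims.append(cv2.resize(p[y:y+130,x:x+130,::-1],None,fx=3,fy=3,interpolation=cv2.INTER_CUBIC))
    P=cloud(n,d);x0,y0,x1,y1=fw;Q=P[y0:y1,x0:x1].reshape(-1,3);dd=d[y0:y1,x0:x1].ravel()
    Q=Q[(dd>0)&(Q[:,2]>115)&(Q[:,2]<150)&(np.hypot(Q[:,0]-561,Q[:,1]+204)<45)]
    if len(Q):print(n,len(Q),Q[:,2].max(),cv2.minAreaRect(Q[:,:2].astype(np.float32)))
cv2.imwrite('pics/end.png',np.hstack(ims))
E
```

```text
time_s: 15.35
eef_pos: [561.1, -204.6, 109.8]
ee_rot: [-0.0, 0.786, -0.618, -0.0]
force: [-0.1, 0.5, 0.4]
grip_width: 0.603
time_s: 16.95
eef_pos: [381.2, 45.1, 260.4]
ee_rot: [-0.0, 0.786, -0.618, 0.001]
force: [-0.1, -1.2, -0.0]
grip_width: 0.601
top 268 145.9155403492816 ((550.5303955078125, -201.94700622558594), (54.96683120727539, 13.483550071716309), 13.96224594116211)
scene 171 145.77863255106269 ((552.4560546875, -202.31356811523438), (51.56014633178711, 15.270559310913086), 13.686294555664062)
```

View pics/end.png

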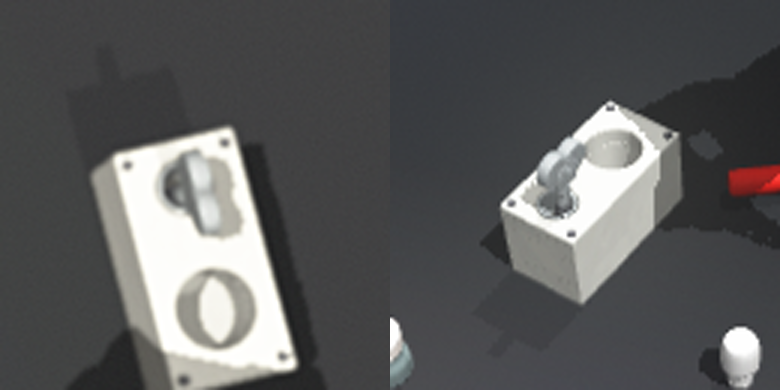

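The wings lie along the foot at 13.7–14.0°, against a foot axis of 13.6°. The screw leans a little within the well's free play. I'll check its depth and tilt once more, and that it is at rest.

```bash
python3 -m pendant '[[[-0.2,0,0,0,0],[-0.2,0,0,0,0],[-0.2,0,0,0,0],[-0.2,0,0,0,0],[-0.2,0,0,0,0]]]'
python3 - <<'E'
from h import *
a=np.radians(13.57);ex=np.array([np.cos(a),np.sin(a)]);ey=np.array([-ex[1],ex[0]])
for n,fw in(('top',(350,170,445,280)),('scene',(185,110,270,195))):
    p,d=vision.capture(n);P=cloud(n,d);x0,y0,x1,y1=fw;Q=P[y0:y1,x0:x1].reshape(-1,3);dd=d[y0:y1,x0:x1].ravel()
    Q=Q[(dd>0)&(np.hypot(Q[:,0]-555,Q[:,1]+203)<45)&(Q[:,2]>90)&(Q[:,2]<150)]
    L=np.c_[(Q[:,:2]-[561,-204.5])@ex,(Q[:,:2]-[561,-204.5])@ey,Q[:,2]]
    for z in range(90,150,8):
        l=L[(L[:,2]>=z)&(L[:,2]<z+8)]
        if len(l)>2:print(n,z,len(l),'x',l[:,0].min().round(1),l[:,0].max().round(1),'y',l[:,1].min().round(1),l[:,1].max().round(1))
E
```

```text
time_s: 17.55
eef_pos: [381.1, 45.3, 259.8]
ee_rot: [0.0, 0.786, -0.618, -0.0]
force: [0.1, 0.2, -0.0]
grip_width: 0.603
top 98 11 x -19.4 -3.0 y 9.1 11.2
top 106 10 x -22.0 4.0 y 9.3 10.1
top 114 27 x -37.0 8.1 y 8.3 10.9
top 122 26 x -37.0 13.2 y 2.2 11.4
top 130 72 x -35.8 17.6 y -0.7 11.9
top 138 148 x -33.8 15.9 y -0.8 11.4
scene 90 6 x -8.1 0.3 y 1.0 7.6
scene 98 11 x -18.1 4.8 y 2.8 9.9
scene 106 20 x -27.9 5.9 y 5.6 11.9
scene 114 24 x -34.8 16.0 y 6.8 10.3
scene 122 33 x -32.5 19.0 y 0.5 10.5
scene 130 51 x -35.0 19.5 y -0.3 11.4
scene 138 62 x -30.2 15.1 y -1.8 12.0
```

Both views agree: the screw is on the bottom with its wings aligned, but its head leans about 9 mm along -x and 5 mm along +y. That is roughly 6–7°, which is all the play the well allows. There is plenty of time, so I'll mend it once: grip the head lightly, push it upright and release softly with no preload.

```bash
python3 -m pendant '[[[-0.2,0.04,-0.05,0,0],[-0.2,0.08,-0.1,0,0],[-0.2,0.11,-0.15,0,0],[-0.2,0.14,-0.2,0,0],[-0.2,0.165,-0.24,0,0],[-0.2,0.171,-0.252,0,0],[-0.2,0.171,-0.252,0,0],[-0.2,0.171,-0.252,-0.03,0],[-0.2,0.171,-0.252,-0.06,0],[-0.2,0.171,-0.252,-0.09,0],[-0.2,0.171,-0.252,-0.11,0],[-0.2,0.171,-0.252,-0.13,0],[-0.2,0.171,-0.252,-0.14,0],[-0.2,0.171,-0.252,-0.147,0],[-0.2,0.171,-0.252,-0.149,0],[-0.2,0.171,-0.252,-0.149,0]]]' 20
python3 -m pendant '[[[0.3,0,0,0,0],[0.5,0,0,0,0],[0.6,0,0,0,0],[0.7,0,0,0,0],[0.8,0,0,0,0],[0.8,0,0,0,0],[0.8,0,0,0,0]]]' 20
```

```text
time_s: 19.25
eef_pos: [552.3, -206.6, 111.3]
ee_rot: [-0.0, 0.786, -0.618, 0.0]
force: [-0.8, -0.4, 0.3]
grip_width: 0.6
time_s: 19.95
eef_pos: [552.2, -206.7, 111.0]
ee_rot: [-0.0, 0.786, -0.618, 0.0]
force: [0.1, -0.7, 2.6]
grip_width: 0.137
```

```bash
python3 -m pendant '[[[0.8,0.002,0.0005,0,0],[0.8,0.004,0.001,0,0],[0.8,0.006,0.0015,0,0],[0.8,0.008,0.002,0,0],[0.8,0.0095,0.002,0,0],[0.8,0.0105,0.0025,0,0],[0.8,0.0105,0.0025,0,0],[0.8,0.0105,0.0025,0,0]]]'
python3 - <<'E'
from h import *
s=monitor.sense();print(s['eef_pos'],s['force'],s['wrist_torque'],s['grip_width'])
p,d=vision.capture('scene');cv2.imwrite('pics/mend.png',cv2.resize(p[90:200,170:290,::-1],None,fx=5,fy=5,interpolation=cv2.INTER_CUBIC))
E
```

```text
time_s: 20.75
eef_pos: [562.6, -204.1, 111.0]
ee_rot: [0.0, 0.786, -0.618, 0.0]
force: [-2.1, -0.3, 4.3]
grip_width: 0.138
[ 562.64376971 -204.12093851  111.04568252] [-2.12340643 -0.2850365   4.25283396] [-0.13769619  0.59758414  0.00481523] 0.13761247011825195
```

View pics/mend.png

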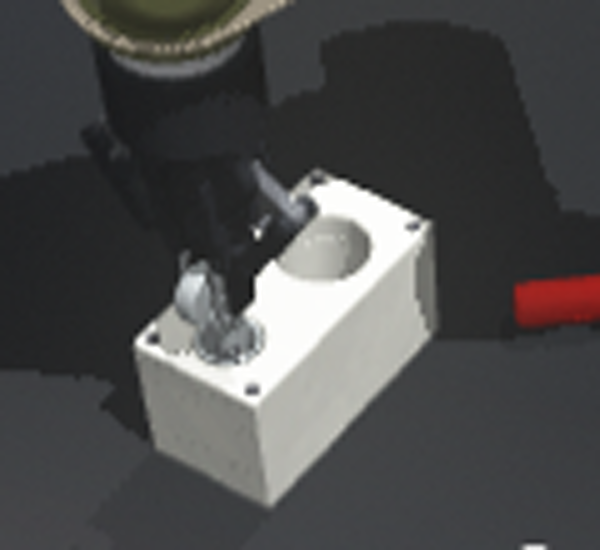

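Run:
```python
from h import *
a=np.radians(13.57);ex=np.array([np.cos(a),np.sin(a)]);ey=np.array([-ex[1],ex[0]])
p,d=vision.capture('scene');P=cloud('scene',d)
w=(slice(135,170),slice(198,228))
Q=P[w].reshape(-1,3);dd=d[w].ravel();C=p[w].reshape(-1,3).mean(1)
L=np.c_[(Q[:,:2]-[561,-204.5])@ex,(Q[:,:2]-[561,-204.5])@ey,Q[:,2]]
k=(dd>0)&(L[:,2]>86)&(L[:,2]<150)&(np.abs(L[:,0])<45)&(np.abs(L[:,1])<12)
for z in range(86,150,5):
    l=L[k&(L[:,2]>=z)&(L[:,2]<z+5)]
    if len(l)>1:print(z,len(l),'x',l[:,0].min().round(1),l[:,0].max().round(1),'y',l[:,1].min().round(1),l[:,1].max().round(1))
```

```text
86 12 x -42.4 31.1 y -11.6 7.6
91 3 x 3.7 6.3 y -0.7 3.8
96 5 x -3.1 6.9 y -0.7 6.6
101 6 x -2.4 13.1 y 3.2 7.0
111 7 x 6.0 19.4 y 3.1 11.3
116 11 x 8.4 26.0 y -3.6 11.4
121 12 x 6.2 27.3 y -2.1 10.5
126 17 x 8.2 28.6 y -4.8 11.7
131 14 x 9.0 28.9 y -5.1 10.8
136 35 x 1.0 25.3 y -10.9 10.6
141 19 x 4.5 23.1 y -11.8 6.4
146 9 x 2.6 11.8 y -10.9 7.9
```

The head is now over the well and the hub is centred, so the screw is close to vertical. I'll relieve the preload and release very gradually.

```bash
python3 -m pendant '[[[0.8,-0.0003,0,0.0004,0],[0.8,-0.0003,0,0.0004,0],[0.8,-0.0003,0,0.0004,0]]]' 20
python3 -m pendant '[[[0.74,0,0,0,0],[0.72,0,0,0,0],[0.71,0,0,0,0],[0.7,0,0,0,0],[0.69,0,0,0,0],[0.68,0,0,0,0],[0.67,0,0,0,0],[0.66,0,0,0,0],[0.64,0,0,0,0],[0.62,0,0,0,0],[0.58,0,0,0,0],[0.5,0,0,0,0],[0.4,0,0,0,0],[0.2,0,0,0,0],[0,0,0,0,0],[-0.2,0,0,0,0],[-0.2,0,0,0,0],[-0.2,0,0,0,0]]]' 20
python3 - <<'E'
from h import *
p,d=vision.capture('scene');cv2.imwrite('pics/mend2.png',cv2.resize(p[90:200,170:290,::-1],None,fx=5,fy=5,interpolation=cv2.INTER_CUBIC))
E
```

```text
time_s: 21.15
eef_pos: [562.3, -204.1, 111.1]
ee_rot: [-0.0, 0.786, -0.618, 0.0]
force: [-0.4, -1.4, 1.3]
grip_width: 0.138
time_s: 22.95
eef_pos: [562.3, -204.1, 111.2]
ee_rot: [0.0, 0.786, -0.618, 0.0]
force: [-0.5, -0.4, 0.4]
grip_width: 0.601
```

View pics/mend2.png

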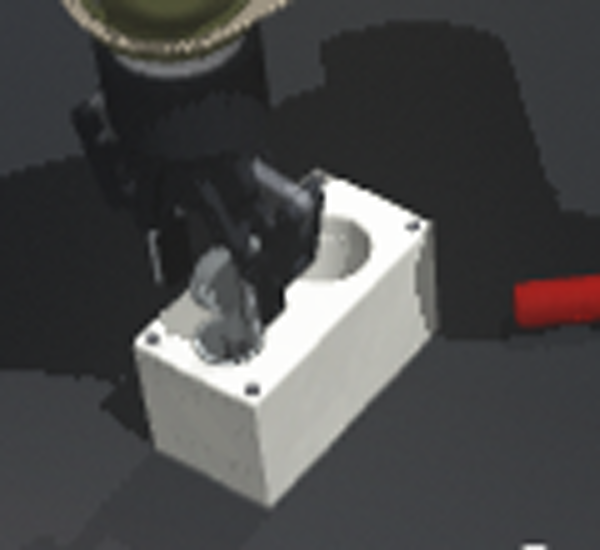

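```bash
python3 -m pendant '[[[-0.2,0,0,0.005,0],[-0.2,0,0,0.015,0],[-0.2,0,0,0.03,0],[-0.2,0,0,0.05,0],[-0.2,0,0,0.08,0],[-0.2,0,0,0.11,0],[-0.2,0,0,0.14,0],[-0.2,-0.04,0.04,0.15,0],[-0.2,-0.08,0.08,0.15,0],[-0.2,-0.12,0.12,0.15,0],[-0.2,-0.16,0.16,0.15,0],[-0.2,-0.18,0.2,0.15,0],[-0.2,-0.18,0.24,0.15,0],[-0.2,-0.18,0.25,0.15,0],[-0.2,-0.18,0.25,0.15,0],[-0.2,-0.18,0.25,0.15,0]]]'
cat > meas.py <<'E'
from h import *
a=np.radians(13.57);ex=np.array([np.cos(a),np.sin(a)]);ey=np.array([-ex[1],ex[0]]);ims=[]
for n,(x,y),fw in(('top',(330,140),(350,170,445,280)),('scene',(160,90),(185,110,270,195))):
    p,d=vision.capture(n);ims.append(cv2.resize(p[y:y+130,x:x+130,::-1],None,fx=3,fy=3,interpolation=cv2.INTER_CUBIC))
    P=cloud(n,d);x0,y0,x1,y1=fw;Q=P[y0:y1,x0:x1].reshape(-1,3);dd=d[y0:y1,x0:x1].ravel()
    Q=Q[(dd>0)&(Q[:,2]>115)&(Q[:,2]<152)&(np.hypot(Q[:,0]-558,Q[:,1]+204)<48)]
    r=cv2.minAreaRect(Q[:,:2].astype(np.float32));c=np.array(r[0])-[561,-204.5];print(n,Q[:,2].max(),r,'foot offset',c@ex,c@ey)
cv2.imwrite('pics/end2.png',np.hstack(ims))
E
python3 meas.py
```

```text
time_s: 24.6
eef_pos: [382.4, 45.6, 261.8]
ee_rot: [-0.0, 0.786, -0.618, 0.001]
force: [-0.5, -0.3, -0.5]
grip_width: 0.599
top 146.30524529968764 ((549.4601440429688, -205.36654663085938), (54.71596145629883, 13.144542694091797), 13.739334106445312) foot offset -11.421029770586223 1.8652768030151932
scene 144.94544707493657 ((551.2236938476562, -205.479736328125), (55.490623474121094, 14.195358276367188), 13.522809028625488) foot offset -9.733269301082084 1.3414596414410687
```

View pics/end2.png

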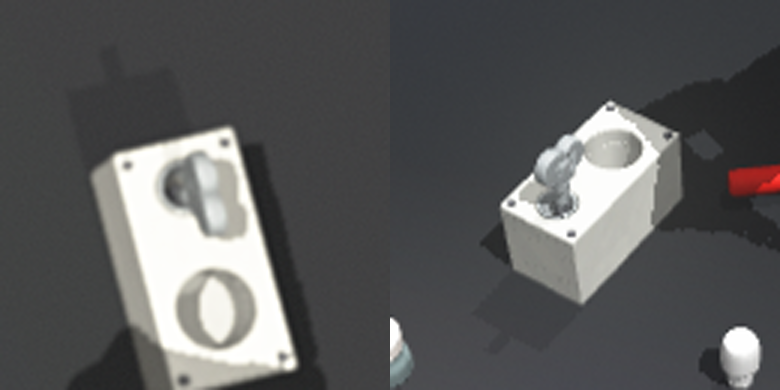

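The screw settles back to the same lean against the bore wall, so that is its natural rest in a loose well. It is on the bottom, the wings are aligned and the robot is clear. Handing in.

```bash
python3 -c "
from rig import order;print(order.finish_job())"
```

```text
the job is handed in; nothing more can be done
None
```

The screw is at the bottom of the well with its wings along the foot, but it leans by about 6–7° instead of standing truly upright. I handed the job in at about 25 s of the 48 s allowed.

**What I did:** I drew the wing-headed screw from the rack and lowered it with its wings across the foot. It touched bottom with 5–8 N. I then turned it 90° clockwise, released it and backed the arm away.

**Last checks:**
- **Depth:** the head's top is at 145–146 mm, against a nominal 144 mm, so it is on the bottom.
- **Wing direction:** the wings lie at 13.5–13.7°, against the foot's 13.6°.
- **Clearance:** the robot is touching nothing.

**What did not come out as asked:**
- **Lean:** the head sits about 10–11 mm off the well's axis, which is the full play the loose bore allows. I gripped it again, straightened it and released it more softly, but it settled back to nearly the same lean. I don't know whether that will count as upright.
- **Decoys:** the red and yellow decoy screws, which had been standing on their tips, fell over early on with no contact force showing on the tool. When last seen, both were still on the bench.

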